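# Find the concealed catch that releases the crumb drawer

### The job

The crumb drawer of the bar cutter is shut by a concealed push catch: a flush steel plate hidden somewhere along the flat panel in the top of the casing. Feel along the panel with a fingertip until you find the plate that gives, press it fully home so that the drawer slides out, then take the hand away. Do not touch the drawer, and leave the nougat bars, the jar and the scraper where they are.

Things in the scene. Friction and masses are not known exactly. Their poses are not given: they have to be found in the camera images.
- cutter: Low steel casing of a bar cutter, fixed to the bench, 200 mm (its x) by 430 mm (its y) by 70 mm high; origin at the centre of its underside, z up. In the middle of its top is a flat steel panel seen through a window 100 mm (x) by 180 mm (y); round it the top of the casing is a rim and two end decks 4 mm higher. A low fence, 12 mm high, runs on the end decks along the far (+x) edge, not beside the window.
- panel_mid (a point): Centre of the window, on the surface of the panel, 66 mm above the bench; axes as the casing's (y along the panel's length, z up). The catch is not listed: it is a plate of the same steel, 48 mm (x) by 50 mm (y), with a gap of 1.5 mm round it, its face 1.5 mm below the panel. Its centre is on the panel's lengthwise middle line (casing x = 0), anywhere from 60 mm on the -y side to 60 mm on the +y side of this point. All the rest of the panel is rigid.
- catch (a joint): How far the concealed plate has been pushed down, m: 0 at the start, 0.007 fully home. It resists with about 4 N of friction, has no spring and stays where it is left. A fingertip has to be wholly on the plate to push it in.
- drawer (a joint): How far the crumb drawer has come out, m: 0 shut, 0.020 out. It is driven by the catch (20 mm for the catch's 7 mm) and has a plain front without a handle, 240 by 34 mm, in the far (+x) side of the casing, along casing +x.
- bar_a: Loose nougat bar, 55 by 30 by 22 mm, lying on the end deck of the casing at the +y end; origin at the centre of its underside. Leave alone.
- bar_b: Loose nougat bar, as the other, on the end deck at the -y end. Leave alone.
- jar: Closed jar, 70 mm across and 110 mm tall, standing on the bench beyond the casing's +y end; origin at the centre of its underside. Leave alone.
- scraper: Bench scraper lying on the bench beyond the casing's -y end: steel blade 110 by 75 mm, black handle 120 mm long and 20 mm thick; origin on the bench in the middle of the blade. Leave alone.

How it is judged:
By the outcome, as a careful person would: the job done as asked, in the order asked, and still so for the second after the job is handed in, with the robot touching nothing.
It also fails if it takes over 54 s, if anything falls off the work surface, if the arm or the gripper's body presses on something with over 40 N, if the wrist force passes 120 N, or if a joint passes its speed limit or range.

### The arm

A 7-joint arm with a two-finger parallel gripper is mounted at the origin on the work surface. World frame = base frame: x ahead of the robot, y to its left, z up, the work surface at z = 0. Lengths are in m, angles in rad, forces in N, time in s.
With the tool pointing down it reaches from about 0.35 to 0.9 m from the base axis. Payload 7.2 kg.
Tool frame: the origin (TCP) lies at the very end of the fingers, on their centre line; the grasp point (between the pads) lies 19 mm behind it; y points along the fingers, z is the direction in which the jaws open and shut, and the axes are right-handed (so a half turn about y gives the same grasp; the last joint's range is limited). The gripper opens to 85 mm and grips with 20 to 120 N. Pads are 22 mm wide; open, the fingers measure 114 mm over their backs; the gripper's body (76 mm by 85 mm) begins 54 mm behind the grasp point. The pads swing forward as they close: fully open they stand 13 mm farther back than shut.
Start: joints at [1.082, 0.411, -0.013, 1.596, 0.006, 1.134, -0.082], TCP at [0.255, -0.57, 0.231] pointing down, gripper open.
Joint ranges: [-2.95, 2.95], [-0.29, 1.99], [-1.47, 1.44], [0.14, 2.54], [-1.03, 4.17], [0.13, 1.85], [-2.86, 2.86]. Speed limits (rad/s): [2.39, 2.39, 3.01, 3.01, 3.14, 3.14, 3.14].

### API

Orientations are given as a unit quaternion [x, y, z, w].
In Python, from cell import manip, eyes, order gives the robot as it stands.
- The arm moves only by the shell command python3 -m jog 'ROWS' [OPENING] [FORCE]. ROWS is JSON, a list of rows, each a list of 4 numbers: the shift along the tool's x, y, z in m, then the turn about the tool's y in degrees. In form: [[dx, dy, dz, spin], ...]. A call has 1 to 8 rows; each row is the pose to reach, as a shift and turn from the pose commanded when the call began, along the tool's axes at that moment; what a row does not reach only later rows make up. A row lasts 1/12 s, in which the tool goes at most 41.7 mm and 7.16 degrees, less where a joint would pass 70% of its speed; a pose out of reach is approached as far as the arm can. A call with a gripper value outside its range is refused whole. OPENING is the closure, from 0 (fully open) to 1 (shut), set as the call begins (- or left out, the last holds). The fingers move at their own pace and stop on an object; FORCE is the grip in N (left out, the last holds). Time passes only in rows, so rows that repeat a pose let the fingers close. It gives the time, the measured TCP pose, the force and the opening at its end, in the units of the state.
- manip.get_obs(): the state, without advancing time (a new reading comes with each control period).
- eyes.camera(name): name is "scene" or "top"; returns the picture (384x512x3 uint8, blue, green, red); there is no depth.
- eyes.calibration(name): a dict with "intrinsics" (3x3 intrinsics, pixels), "R" (3x3) and "t" (3): a world point X has camera coordinates R X + t. Camera axes: x right, y down, z forward; pixel columns grow to the right and rows downward; lengths in m; the calibration is good to about 2 mm. A picture is of the moment at which its call begins. calibration takes no time and is no camera call.
- order.finish_job(): hands the job in, once; it reports no verdict.
The state is a dict: "t": time; "joints": joint angles; "qvel": joint speeds; "effort": joint torques, N m; "eef_pos": TCP position; "eef_rot": TCP orientation; "contact_force": force on the tool from outside, world axes, zero at the start; "moment": the same for the moment, N m; "opening": finger opening in m.
Only numpy, scipy, OpenCV 4.12 (cv2) and the standard library are available. Lean on these libraries where they do the work, as an engineer would, in place of code of your own. Each camera call takes 0.05 s, during which the arm holds its last target.

## Working session

There is one attempt and no reset: what is moved stays moved. The work goes in short steps, Python scripts to look and compute and a shell command to move; the robot and the scene stay as the last step left them, time stands still between calls to the robot, and variables do not carry over. Pictures are saved under pics/ and viewed, and the job is handed in when it is done.

```bash
ls; mkdir -p pics; python3 - <<'E'
from cell import manip,eyes
import cv2,numpy as np
np.set_printoptions(precision=4,suppress=True)
for n in("scene","top"):
    cv2.imwrite(f"pics/{n}0.png",eyes.camera(n)); c=eyes.calibration(n); print(n,c)
print(manip.get_obs())
E
```

```text
pics
scene {'intrinsics': array([[483.2667,   0.    , 255.25  ],
       [  0.    , 483.2667, 185.1767],
       [  0.    ,   0.    ,   1.    ]]), 'R': array([[ 0.0397,  0.9992, -0.0104],
       [ 0.7161, -0.0357, -0.6971],
       [-0.6969,  0.0203, -0.7169]]), 't': array([-0.0351, -0.3644,  1.697 ])}
top {'intrinsics': array([[416.0794,   0.    , 256.5031],
       [  0.    , 416.0794, 197.0551],
       [  0.    ,   0.    ,   1.    ]]), 'R': array([[ 0.0063, -0.9996, -0.028 ],
       [-0.9874, -0.0018, -0.158 ],
       [ 0.1579,  0.0287, -0.987 ]]), 't': array([0.0181, 0.6205, 1.0679])}
{'t': 0.1, 'joints': array([ 1.0818,  0.4118, -0.0127,  1.5969,  0.0056,  1.1343, -0.0822]), 'qvel': array([-0.    , -0.0024,  0.0008, -0.003 ,  0.0011,  0.0002, -0.0006]), 'effort': array([  0.0027, -60.1832,   0.6844, -30.0093,   0.0141,   0.0065,
         0.    ]), 'eef_pos': array([ 0.2551, -0.5701,  0.2306]), 'eef_rot': array([-0.1479,  0.692 , -0.691 ,  0.1476]), 'contact_force': array([ 0.337 , -0.4115, -0.0381]), 'moment': array([-0.0152,  0.0019, -0.0402]), 'opening': 0.08575971267636534}
```

View pics/scene0.png

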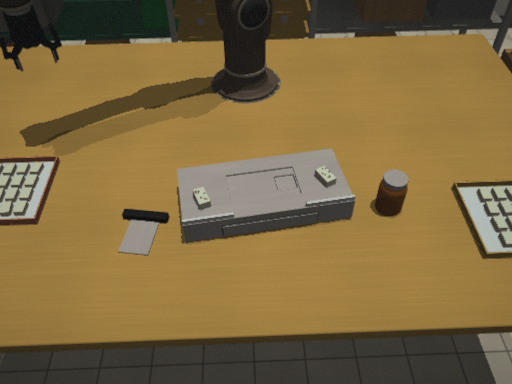

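View pics/top0.png

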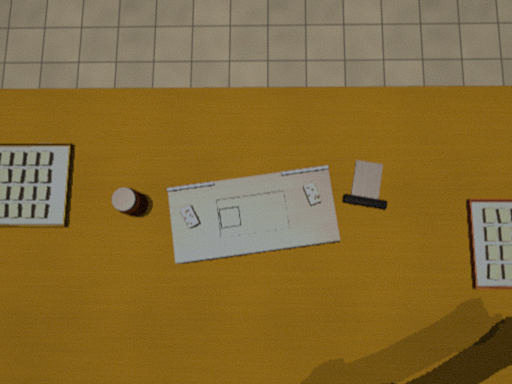

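Scene view: a square outline in the panel at about (287,183), bars at (202,197) and (326,176), jar at (391,193). Top view: the same square at about (230,217), with the window spanning about (217..288, 191..237). I'll enlarge the top view to measure it.

```bash
python3 - <<'E'
import cv2
a=cv2.imread("pics/top0.png")[155:275,155:355]; cv2.imwrite("pics/topz.png",cv2.resize(a,None,fx=4,fy=4,interpolation=cv2.INTER_CUBIC))
a=cv2.imread("pics/scene0.png")[145:245,170:360]; cv2.imwrite("pics/scenez.png",cv2.resize(a,None,fx=4,fy=4,interpolation=cv2.INTER_CUBIC))
E
```

```text
(no output)
```

View pics/topz.png

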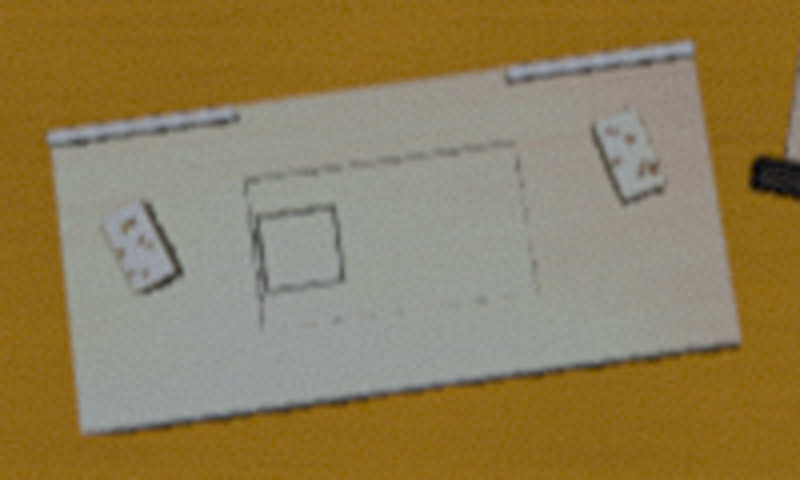

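View pics/scenez.png

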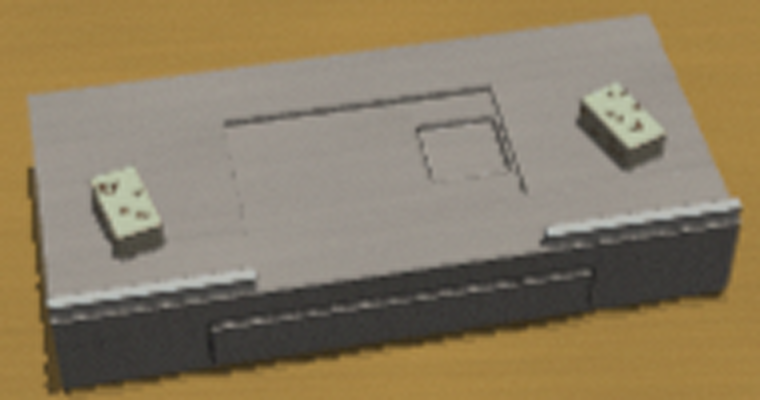

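```bash
cat > h.py <<'E'
from cell import manip,eyes
import cv2,numpy as np
from scipy.spatial.transform import Rotation as Ro
np.set_printoptions(precision=4,suppress=True)
def P(n):
    c=eyes.calibration(n); return np.array(c['intrinsics'])@np.c_[c['R'],c['t']]
def tri(a,b):
    X=cv2.triangulatePoints(P('top'),P('scene'),np.float64(a).T,np.float64(b).T); return (X[:3]/X[3]).T
def ray(n,px,z):
    c=eyes.calibration(n);R=np.array(c['R']);o=-R.T@c['t'];d=R.T@np.linalg.inv(c['intrinsics'])@[px[0],px[1],1]
    return o+d*(z-o[2])/d[2]
tz=lambda x,y:[155+(x+.5)/4-.5,155+(y+.5)/4-.5]
sz=lambda x,y:[170+(x+.5)/4-.5,145+(y+.5)/4-.5]
E
python3 - <<'E'
from h import *
T=[(258,216),(337,206),(344,282),(268,291)]; S=[(512,172),(432,183),(417,130),(492,119)]
print("plate tri",tri([tz(*p) for p in T],[sz(*p) for p in S]))
p=np.array([ray('top',tz(*p),.0645) for p in T]);print(p,p.mean(0))
p=np.array([ray('scene',sz(*p),.0645) for p in S]);print(p,p.mean(0))
W=[(247,180),(518,143),(537,295),(262,328)]
w=np.array([ray('top',tz(*p),.068) for p in W]);print("win",w,w.mean(0))
# casing corners
C=[(50,135),(692,45),(741,346),(82,433)]
w=np.array([ray('top',tz(*p),.070) for p in C]);print("cas",w,w.mean(0))
d=(w[0]-w[1]+w[3]-w[2]);print("yaw of casing y from world y",np.degrees(np.arctan2(-d[0],d[1])))
B=[tz(141,245),tz(627,155)]
for b in B: print("bar",ray('top',b,.092))
print("scraper",ray('top',(365,202),.02),"jar",ray('top',(122,200),.11))
o=manip.get_obs();print(Ro.from_quat(o['eef_rot']).as_matrix())
E
```

```text
plate tri [[0.5869 0.1205 0.0648]
 [0.5937 0.0683 0.0645]
 [0.5435 0.0626 0.0628]
 [0.5373 0.1125 0.0644]]
[[0.5869 0.1189 0.0645]
 [0.5937 0.0666 0.0645]
 [0.5434 0.0614 0.0645]
 [0.5373 0.1113 0.0645]] [0.5653 0.0895 0.0645]
[[0.5865 0.1217 0.0645]
 [0.5937 0.0696 0.0645]
 [0.5452 0.0632 0.0645]
 [0.5374 0.1134 0.0645]] [0.5657 0.092  0.0645]
win [[ 0.6104  0.1262  0.068 ]
 [ 0.6355 -0.0528  0.068 ]
 [ 0.535  -0.0648  0.068 ]
 [ 0.5128  0.1143  0.068 ]] [0.5734 0.0307 0.068 ]
cas [[ 0.6401  0.2581  0.07  ]
 [ 0.7013 -0.1684  0.07  ]
 [ 0.5025 -0.1957  0.07  ]
 [ 0.4445  0.2294  0.07  ]] [0.5721 0.0309 0.07  ]
yaw of casing y from world y 7.9720072878326045
bar [0.5642 0.1907 0.092 ]
bar [ 0.6235 -0.122   0.092 ]
scraper [ 0.612  -0.2752  0.02  ] jar [0.6025 0.3632 0.11  ]
[[-0.9127 -0.0007  0.4086]
 [-0.4086  0.0012 -0.9127]
 [ 0.0001 -1.     -0.0014]]
```

Both views put the plate centre at about (0.565, 0.091), 64–65 mm high, with the casing yawed about 8°. I'll shut the fingers and traverse at the present height.

```bash
python3 -m jog '[[-0.03,0,-0.0258,0],[-0.06,0,-0.0516,0],[-0.09,0,-0.0774,0],[-0.12,0,-0.1032,0],[-0.15,0,-0.129,0],[-0.18,0,-0.1548,0],[-0.21,0,-0.1806,0],[-0.24,0,-0.2064,0]]' 1 40
python3 -m jog '[[-0.03,0,-0.0258,0],[-0.06,0,-0.0516,0],[-0.09,0,-0.0774,0],[-0.12,0,-0.1032,0],[-0.15,0,-0.129,0],[-0.18,0,-0.1548,0],[-0.21,0,-0.1806,0],[-0.24,0,-0.2064,0]]'
cat >> h.py <<'E'
def go(x,y,z,yaw=-82.0):
    o=manip.get_obs();R=Ro.from_quat(o['eef_rot']).as_matrix();d=R.T@(np.array([x,y,z])-o['eef_pos'])
    a=np.degrees(np.arctan2(R[1,2],R[0,2]))
    print("t",o['t'],"pos",o['eef_pos'],"f",o['contact_force'],"open",o['opening'],"\nshift",d,"spin",a-yaw,"ydir",R[:,1])
E
python3 -c "
from h import *
go(.5655,.091,.12)"
```

```text
t: 0.77
eef_pos: [0.3902, -0.2822, 0.2312]
eef_rot: [0.148, -0.692, 0.692, -0.148]
contact_force: [-0.0, 0.2, -0.6]
opening: 0.0002
t: 1.43
eef_pos: [0.5251, 0.0042, 0.2312]
eef_rot: [0.148, -0.692, 0.692, -0.147]
contact_force: [0.2, -0.5, 0.0]
opening: 0.0
t 1.4333 pos [0.5251 0.0042 0.2312] f [ 0.1756 -0.4784  0.0023] open 7.259994367692755e-06 
shift [-0.0724  0.1111 -0.0628] spin 16.093452644388606 ydir [-0.0002 -0.0001 -1.    ]
```

```bash
python3 -m jog '[[-0.018,0,-0.016,5],[-0.036,0,-0.031,10],[-0.054,0,-0.047,16.1],[-0.0724,0.02,-0.0628,16.1],[-0.0724,0.05,-0.0628,16.1],[-0.0724,0.08,-0.0628,16.1],[-0.0724,0.111,-0.0628,16.1],[-0.0724,0.111,-0.0628,16.1]]'
python3 -c "
from h import *
go(.5655,.091,.075)
for n in('top','scene'):
    cv2.imwrite(f'pics/{n}1.png',cv2.resize(eyes.camera(n)[120:300,140:400],None,fx=3,fy=3,interpolation=cv2.INTER_CUBIC))"
```

```text
t: 2.1
eef_pos: [0.5613, 0.0884, 0.1144]
eef_rot: [0.053, -0.705, 0.706, -0.046]
contact_force: [-1.0, -0.2, -0.3]
opening: -0.0005
t 2.1 pos [0.5613 0.0884 0.1144] f [-0.9713 -0.2383 -0.3292] open -0.0004851999828418657 
shift [-0.005   0.0393 -0.002 ] spin 0.042723506276047374 ydir [-0.0099 -0.0019 -0.9999]
```

View pics/scene1.png

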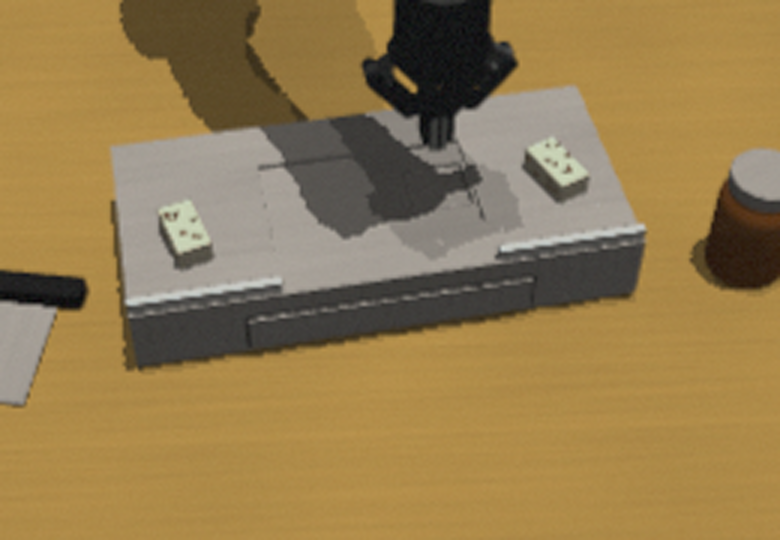

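View pics/top1.png

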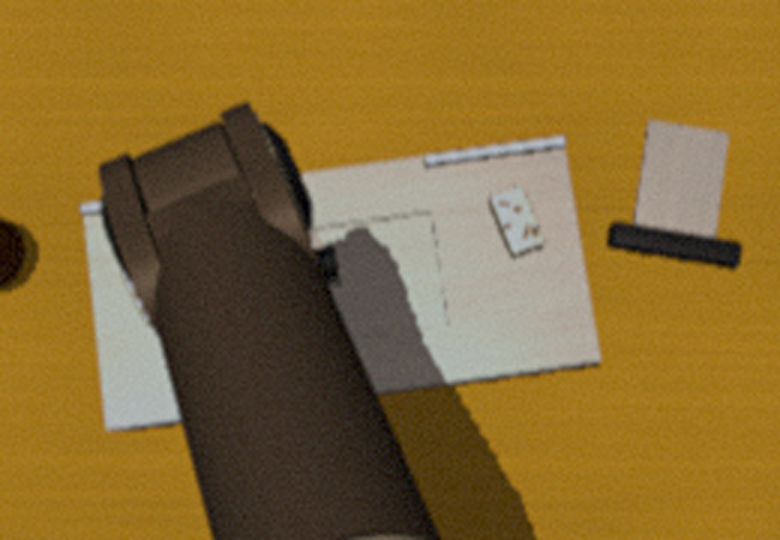

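The scene view shows the shut fingers at about (437,135) in the enlarged picture, over the plate. The bars and jar are clear of the hand. The arm covers the plate in the top view. I'll let the arm settle before going down.

```bash
python3 -m jog '[[0,0,0,0],[0,0,0,0],[0,0,0,0],[0,0,0,0]]'
python3 -c "
from h import *
go(.5655,.091,.075)"
```

```text
t: 2.53
eef_pos: [0.566, 0.0893, 0.1218]
eef_rot: [-0.048, 0.705, -0.705, 0.05]
contact_force: [-0.4, 0.2, -0.3]
opening: -0.0001
t 2.5333 pos [0.566  0.0893 0.1218] f [-0.3884  0.167  -0.3245] open -0.0001494109048247564 
shift [ 0.0004  0.0468 -0.0017] spin -0.007869360981686668 ydir [ 0.0024  0.0003 -1.    ]
```

```bash
python3 -m jog '[[0,0.01,-0.0005,0],[0,0.02,-0.001,0],[0,0.03,-0.0015,0],[0,0.04,-0.0015,0],[0,0.045,-0.0015,0],[0,0.045,-0.0015,0],[0,0.045,-0.0015,0],[0,0.045,-0.0015,0]]'
python3 -c "
from h import *
go(.5655,.091,.0645)
cv2.imwrite('pics/scene2.png',cv2.resize(eyes.camera('scene')[140:240,170:370],None,fx=4,fy=4,interpolation=cv2.INTER_CUBIC))"
```

```text
t: 3.2
eef_pos: [0.5652, 0.0909, 0.0754]
eef_rot: [-0.049, 0.705, -0.705, 0.049]
contact_force: [0.8, 0.1, -0.4]
opening: -0.0001
t 3.2 pos [0.5652 0.0909 0.0754] f [ 0.8404  0.1492 -0.3519] open -0.00011643461922425158 
shift [-0.0003  0.0109 -0.0001] spin 0.009902301113825729 ydir [ 0.0002  0.0001 -1.    ]
```

View pics/scene2.png

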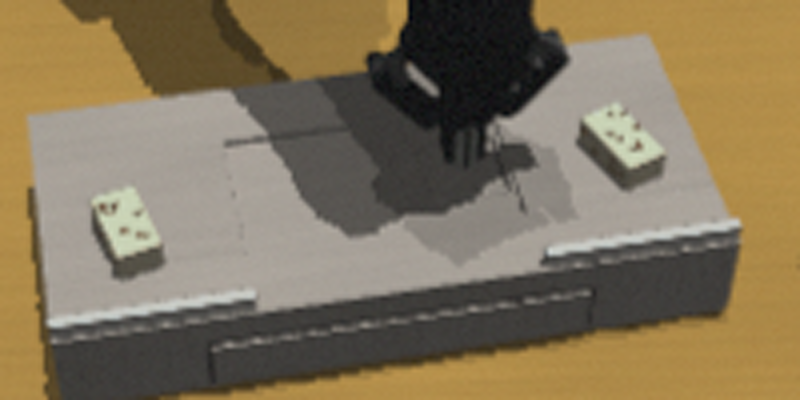

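In the enlarged scene view the tips sit at about (465,160). With 10 mm of height left, that fits the plate centre at (463,171). I'll feel downward.

```bash
python3 -m jog '[[0,0.003,0,0],[0,0.006,0,0],[0,0.009,0,0],[0,0.010,0,0],[0,0.011,0,0],[0,0.011,0,0]]'
python3 -m jog '[[0,0.0005,0,0],[0,0.001,0,0],[0,0.0015,0,0],[0,0.002,0,0],[0,0.002,0,0]]'
python3 -c "
from h import *
go(.5655,.091,.0575)"
```

```text
t: 3.75
eef_pos: [0.5649, 0.0907, 0.0641]
eef_rot: [0.049, -0.705, 0.705, -0.049]
contact_force: [-0.2, 0.4, 0.2]
opening: 0.0001
t: 4.17
eef_pos: [0.5651, 0.0908, 0.0623]
eef_rot: [-0.049, 0.705, -0.705, 0.049]
contact_force: [-0.2, 0.4, 2.2]
opening: 0.0001
t 4.1667 pos [0.5651 0.0908 0.0623] f [-0.2026  0.4043  2.1794] open 0.00011051022033320021 
shift [-0.0005  0.0048 -0.0001] spin 0.012176953631112042 ydir [ 0.0002  0.     -1.    ]
```

The tip is already below panel level with only 2 N on it, so this is the plate. I'll press on in small steps.

```bash
python3 -m jog '[[0,0.0005,0,0],[0,0.001,0,0],[0,0.0015,0,0],[0,0.002,0,0],[0,0.002,0,0]]'
python3 -m jog '[[0,0.0005,0,0],[0,0.001,0,0],[0,0.0015,0,0],[0,0.002,0,0],[0,0.002,0,0]]'
python3 -c "
from h import *
go(.5655,.091,.0575)"
```

```text
t: 4.58
eef_pos: [0.5651, 0.0908, 0.0602]
eef_rot: [-0.049, 0.705, -0.705, 0.049]
contact_force: [-0.4, -0.1, 1.6]
opening: -0.0002
t: 5.0
eef_pos: [0.5651, 0.0908, 0.0582]
eef_rot: [-0.049, 0.705, -0.705, 0.049]
contact_force: [-0.6, 0.5, 2.3]
opening: -0.0002
t 5.0 pos [0.5651 0.0908 0.0582] f [-0.5569  0.462   2.3422] open -0.00018966279064068468 
shift [-0.0005  0.0007 -0.0002] spin 0.013543249917489675 ydir [ 0.0001  0.     -1.    ]
```

```bash
python3 -m jog '[[0,0.0005,0,0],[0,0.001,0,0],[0,0.001,0,0]]'
python3 -m jog '[[0,0.0005,0,0],[0,0.001,0,0],[0,0.001,0,0]]'
python3 -c "
from h import *
go(.5655,.091,.0575)
cv2.imwrite('pics/scene3.png',cv2.resize(eyes.camera('scene')[140:240,170:370],None,fx=4,fy=4,interpolation=cv2.INTER_CUBIC))"
```

```text
t: 5.25
eef_pos: [0.5651, 0.0908, 0.0577]
eef_rot: [0.049, -0.705, 0.705, -0.049]
contact_force: [-1.9, -0.5, 6.8]
opening: -0.0003
t: 5.5
eef_pos: [0.5651, 0.0907, 0.0576]
eef_rot: [0.049, -0.705, 0.706, -0.05]
contact_force: [-5.4, -0.9, 15.7]
opening: -0.0001
t 5.5 pos [0.5651 0.0907 0.0576] f [-5.3755 -0.9259 15.6584] open -0.00010813259552745271 
shift [-0.0004  0.0001 -0.0002] spin 0.00387471869386502 ydir [ 0.0005 -0.0004 -1.    ]
```

View pics/scene3.png

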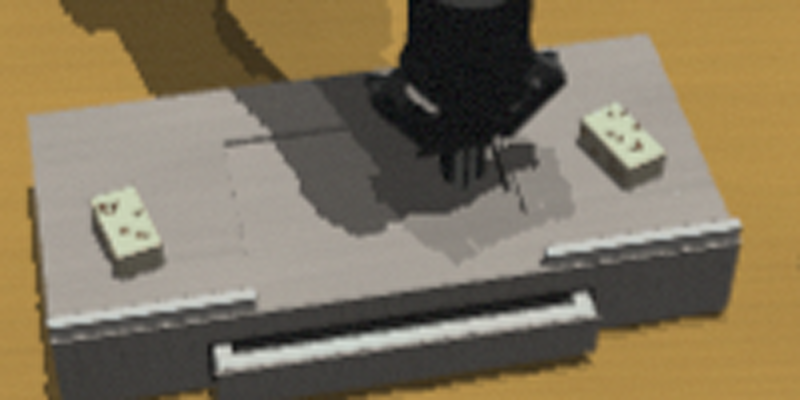

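It's at a hard stop: the force rose to 16 N at z = 0.0576, which is 7 mm below the plate's start. The drawer is visibly out along (215–595, 300–365). I'll lift straight up, then back away.

```bash
python3 -m jog '[[0,-0.005,0,0],[0,-0.015,0,0],[0,-0.035,0,0],[0,-0.065,0,0],[0,-0.1,0,0],[0,-0.135,0,0],[0,-0.17,0,0],[0,-0.17,0,0]]'
python3 -m jog '[[0.02,0,0.03,0],[0.04,0,0.06,0],[0.06,0,0.09,0],[0.08,0,0.12,0],[0.1,0,0.15,0],[0.12,0,0.18,0],[0.14,0,0.21,0],[0.16,0,0.24,0]]'
python3 -m jog '[[0,0,0.03,0],[0,0,0.06,0],[0,0,0.09,0],[0,0,0.12,0],[0,0,0.12,0],[0,0,0.12,0],[0,0,0.12,0]]'
python3 -c "
from h import *
go(.5655,.091,.0575)
for n in('top','scene'):
    cv2.imwrite(f'pics/{n}4.png',cv2.resize(eyes.camera(n)[120:300,100:400],None,fx=2.6,fy=2.6,interpolation=cv2.INTER_CUBIC))"
```

```text
t: 6.22
eef_pos: [0.5683, 0.0919, 0.234]
eef_rot: [-0.045, 0.706, -0.705, 0.053]
contact_force: [1.6, 0.1, 1.0]
opening: 0.0001
t: 6.88
eef_pos: [0.439, -0.1706, 0.2267]
eef_rot: [0.049, -0.705, 0.705, -0.05]
contact_force: [-0.4, -0.6, 0.3]
opening: 0.0003
t: 7.47
eef_pos: [0.4567, -0.2873, 0.2261]
eef_rot: [-0.049, 0.706, -0.705, 0.049]
contact_force: [-0.2, 1.5, -0.2]
opening: 0.0001
t 7.4667 pos [ 0.4567 -0.2873  0.2261] f [-0.1822  1.4694 -0.2085] open 8.436543658522008e-05 
shift [-0.1606  0.1689 -0.3593] spin 0.01576206461128038 ydir [-0.0003  0.0008 -1.    ]
```

View pics/scene4.png

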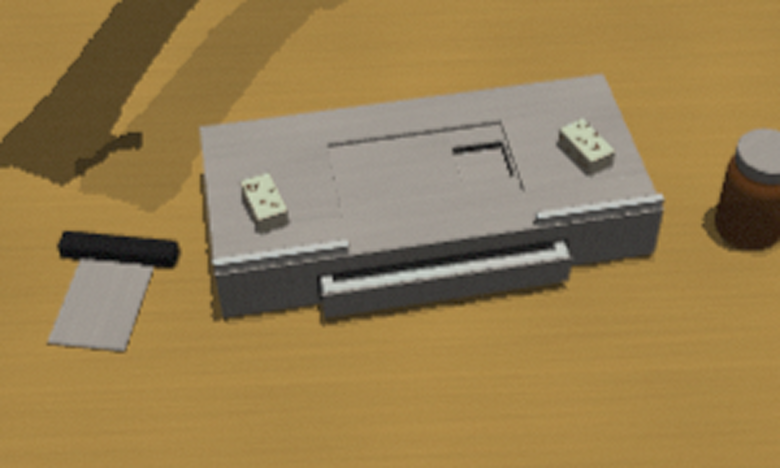

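View pics/top4.png

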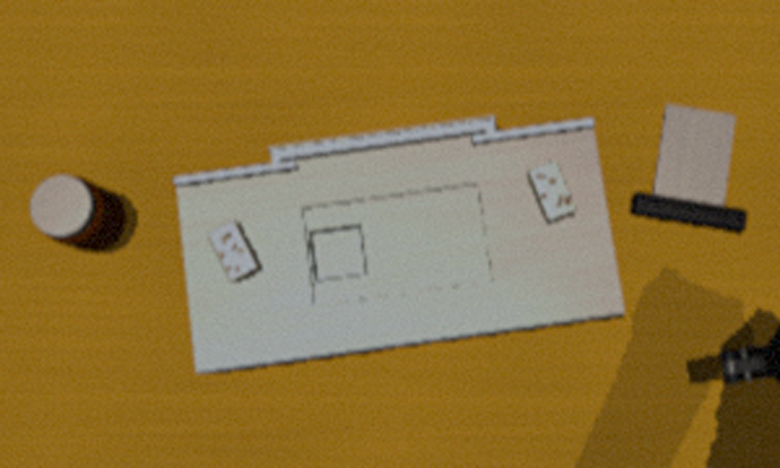

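Scene view: the plate is sunk at about (483,163) and the drawer is out along (320–570, 245–320). Top view: the drawer is out along (272–495, 118–160). The bars, jar and scraper look unmoved, so I'll check them by image difference and hand in.

```bash
python3 -c "
from h import *
from cell import order
b=eyes.camera('top');a=cv2.imread('pics/top0.png')
for n,(x0,y0,x1,y1) in dict(jar=(108,182,140,222),barA=(176,200,204,232),barB=(299,177,326,209),scr=(340,156,390,212)).items():
    s=cv2.phaseCorrelate(np.float32(cv2.cvtColor(a[y0:y1,x0:x1],6)),np.float32(cv2.cvtColor(b[y0:y1,x0:x1],6)));print(n,np.array(s[0]))
g=lambda y,x:ray('top',(100+x/2.6,120+y/2.6),.045)
u=np.array([np.cos(np.radians(8)),np.sin(np.radians(8))])
print('drawer front casing x',[(g(*p)[:2]-[.5725,.031])@u for p in((148,272),(118,495))])
print(manip.get_obs()['qvel'])
order.finish_job()"
```

```text
jar [-0.0592  0.2804]
barA [ 0.14   -0.0428]
barB [0.4634 0.0426]
scr [0.1075 0.0196]
drawer front casing x [np.float64(0.1213264788375324), np.float64(0.12065988007604721)]
[-0.0013 -0.0002  0.0032 -0.0041  0.002   0.0005  0.0016]
the job is handed in; nothing more can be done
```

The catch is pressed fully home and the drawer is out. The hand has been taken away and the job is handed in, at about 7.5 s on the robot's clock.

**Finding the plate:** The cameras showed it as a faint outline near the +y end of the window, at about (0.565, 0.091) m. I therefore went straight to it with the shut fingertips instead of feeling along the whole panel. Touch confirmed it: it gave at about 2 N, below the panel's level.

**Pressing:** It moved down to a hard stop at tip height 57.6 mm. That is 7 mm below where the plate's face began. The force there was about 16 N.

**Last checks:**
- **Drawer:** its front measures about 121 mm from the casing centre, against 120 mm expected with it fully out.
- **Bars, jar and scraper:** they shifted less than 0.5 pixel in the top view, which is within the noise. The largest shift was 0.46 pixel, about 1 mm, on bar_b, which the hand never came near.
- **Robot:** it stood clear of everything when I handed in. The last force reading was about 1.5 N with nothing in contact, close to the sensor noise seen during free motion.

No check failed.

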